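# Tuck the flap of the supplies box under its lip

### The job

Close the blue supplies box: fold its raised blue flap down over the box, and while pressing it flat push its orange ridge toward the grey lip, so that the flap's free edge slides well under the lip (at least half the lip's depth) and stays shut when you let go. Only press and push with closed fingertips or the outside of the fingers, gently: do not pinch the flap between the fingers or reach under it. Leave the clip and eraser in the box, do not disturb the other things on the desk, and finish clear of everything.

Things in the scene. Friction and masses are not known exactly. Their poses are not given: they have to be found in the camera images.
- supply_box: open blue plastic box fixed to the desk, 160 long (its x) x 110 wide (its y); origin at the centre of its underside, z up. The flap's hinge axis runs along y at x = -72, z = 48.5 mm; the hinge ears there reach y = +-61 and z = 52. Side walls are 46 high. The raised end wall at x = 72 to 80 carries the grey lip, which overhangs toward the hinge to x = 58, is 110 wide (y), and spans z = 53.5 to 58 mm
- flap_hinge (a joint): angle of the flap about the hinge, rad: 0 = lying flat on the box, grows as it rises (1.57 = standing upright); range 0 to 1.7. A spring with friction: the flap stays anywhere from about 0.5 to 1.5, but pushed lower and let go it springs back up to about 0.45 unless tucked. Holding it flat takes about 0.16 N m (3 N at 55 mm from the hinge)
- flap_slide (a joint): how far the blue panel is pushed out along its own length, away from the hinge, in the grey guide channels of its hinged frame, m: 0 (start) to 0.018 (end stop); needs about 2 N and stays where left. Flat on the box, the edge is at box x = 52 mm at 0 and 70 mm at 0.018. If it is pushed out while the flap is up, the edge lands on top of the lip instead of under it
- flap_edge (a point): middle of the free edge of the blue panel, on its outer (upper when shut) face, 124 mm from the hinge axis at slide 0. Axes: x along the panel away from the hinge, y along the hinge, z out of the outer face. Panel 3 mm thick, 95 mm wide; flat, its top is 50 mm above the desk, so 3.5 mm under the lip's underside. Side channels of the frame, 7 mm tall, run at y = +-47.5 to 53.5 from the hinge to 66 mm out
- ridge (a point): foot of the hinge-side face of the orange ridge, on the panel's outer face, 82 mm from the hinge axis at slide 0; axes as flap_edge. The ridge is 7 mm thick (x), 60 mm wide (y) and stands 9.5 mm above the panel
- lip_edge (a point): middle of the lip's inner edge, at its underside: box x = 58, y = 0, z = 53.5 mm; axes as the box
- clip_in_box: black binder clip, 32 x 60 x 26 mm, lying in the box; origin under its centre (stays in the box)
- eraser_in_box: eraser, 18 x 43 x 12 mm, lying in the box; origin under its centre (stays in the box)
- mug: white-grey mug, 80 mm across, standing on a cork coaster; origin under its centre (leave alone)
- glue_stick: upright glue stick, 27 mm across, 88 mm tall; origin under its centre (leave alone)
- tape: red-brown tape roll lying flat, 66 mm across, 22 mm high; origin under its centre (leave alone)
- stapler: red stapler, 135 mm long, 46 mm high; origin under its centre (leave alone)
- mouse: white computer mouse, 106 x 60 x 39 mm; origin under its centre (leave alone)

How it is judged:
By the outcome, as a careful person would: the job done as asked, in the order asked, and still so for the second after the job is handed in, with the robot touching nothing.
It also fails if it takes over 40 s, if anything falls off the work surface, if the arm or the gripper's body presses on something with over 40 N, if the wrist force passes 120 N, or if a joint passes its speed limit or range.

### The arm

A 7-joint arm with a two-finger parallel gripper is mounted at the origin on a cart in front of the work surface, level with it; the furniture and walls round the work are solid. World frame = base frame: x ahead of the robot, y to its left, z up, the work surface at z = 0. Lengths are in m, angles in rad, forces in N, time in s.
With the tool pointing down it reaches from about 0.4 to 0.875 m from the base axis. Payload 6.5 kg.
Tool frame: the origin (TCP) lies midway between the tips of the shut fingers; the grasp point (between the pads) lies 19 mm behind it; z points along the fingers, y is the line along which they close (so a half turn about z gives the same grasp; the last joint's range is limited). The gripper opens to 88 mm and grips with 3 to 60 N. Pads are 18 mm wide; open, the fingers measure 123 mm over their backs; the gripper's body (75 mm by 187 mm) begins 45 mm behind the grasp point.
Start: joints at [-1.313, 0.536, -0.004, 1.538, 0.003, 1.067, -0.071], TCP at [0.207, 0.616, 0.239] pointing down, gripper open.
Joint ranges: [-2.7, 2.7], [-0.37, 2.16], [-1.27, 1.26], [0.24, 2.4], [-1.31, 4.45], [0.19, 1.91], [-2.76, 2.76]. Speed limits (rad/s): [2.39, 2.39, 3.14, 3.14, 3.14, 3.14, 3.14].

### API

Orientations are given as [roll, pitch, yaw] about the fixed x, y, z axes, in that order (R = Rz(yaw) Ry(pitch) Rx(roll)).
In Python, from plant import ctrl, vision, models gives the robot as it stands.
- The arm moves only by the tool apply_moves, never from a script. Its argument "moves" is a list of rows, each a list of 4 numbers: the shift along the tool's x, y, z in units of 40 mm (1.0 is 40 mm), then the turn about the tool's z in degrees. A call has 1 to 10 rows; each row is the pose to reach, as a shift and turn from the pose commanded when the call began, along the tool's axes at that moment; what a row does not reach only later rows make up. A row lasts 1/8 s, in which the tool goes at most 62.5 mm and 10.7 degrees, less where a joint would pass 70% of its speed; a pose out of reach is approached as far as the arm can. A call with a gripper value outside its range is refused whole. "fingers" is the closure in counts, from 0 (fully open) to 255 (shut), set as the call begins (left out, the last holds). The fingers move at their own pace and stop on an object; "squeeze" is the grip in N (left out, the last holds). Time passes only in rows, so rows that repeat a pose let the fingers close. It gives the time, the measured TCP pose, the force, the opening and the grip force at its end, in the units of the state.
- ctrl.state(): the state, without advancing time (a new reading comes with each control period).
- vision.grab_frame(name): name is "side" or "top" or "wrist"; returns the picture (420x560x3 uint8, blue, green, red); there is no depth.
- vision.calibration(name): a dict with "fx", "fy", "cx", "cy" (pixels), "pose" (4x4, takes a point from camera to world coordinates); the wrist camera has in their place "T_tool_cam" (4x4, takes a point from camera to tool coordinates, whose origin is the TCP and whose axes are the flange's). Camera axes: x right, y down, z forward; pixel columns grow to the right and rows downward; lengths in m; the calibration is good to about 2 mm. The wrist camera is an equidistant fisheye: a pixel r from the principal point sees the ray r / f radians off the axis. A picture is of the moment at which its call begins: read the wrist's pose just before it. calibration takes no time and is no camera call.
- ctrl.sign_off(): hands the job in; it is judged then, once.
Trained networks look in the newest picture that a camera, given by its name, has taken for a name from the list of things; names that differ only in an ending like _2 or _b are one class to them, and where a whole thing is asked for, a point or a joint stands for the part that bears it (a point fixed in the world has none). Each returns a list of dicts, best first, with "conf" (0 to 1); they miss things now and then, are a little off and sometimes report something else, mostly with a low value. They report only what shows in the picture. A call takes as long as a camera call.
- models.recognise(query, camera): "uv" ([column, row] in pixels, amid what is visible of it).
- models.trace(query, camera): "region" (420x560 bool, what is visible of it) and "uv" ([column, row] in pixels, amid what is visible of it).
The state is a dict: "time_s": time; "joints": joint angles; "joint_vel": joint speeds; "joint_efforts": joint torques, N m; "tcp_pos": TCP position; "tcp_rot": TCP orientation; "ft_force": force on the tool from outside, world axes, zero at the start; "ft_torque": the same for the moment, N m; "width": finger opening in m; "grip_force": force on a finger pad.
Only numpy, scipy, OpenCV 4.12 (cv2) and the standard library are available. Lean on these libraries where they do the work, as an engineer would, in place of code of your own. Each camera call takes 0.05 s, during which the arm holds its last target. There are 200 camera calls.

## Working session

There is one attempt and no reset: what is moved stays moved. The work goes in short steps, Python scripts to look and compute and a tool call to move; the robot and the scene stay as the last step left them, time stands still between calls to the robot, and variables do not carry over. Pictures are saved under pics/ and viewed, at most 10 in all, crops included, and the job is handed in when it is done.

Besides the shell and the picture viewer there is one more tool, called after "Call:" as name(argument=value, ...) on one line, values as JSON. apply_moves: Moves the arm, as the interface text tells. Its arguments: {"type":"object","properties":{"moves":{"type":"array"},"fingers":{"type":"number"},"squeeze":{"type":"number"}},"required":["moves"]}

```bash
mkdir -p pics; ls; python3 - <<'E'
from plant import ctrl, vision, models
import cv2, numpy as np
s=ctrl.state(); print({k:np.round(v,3) for k,v in s.items()})
for c in ("side","top"):
    im=vision.grab_frame(c); cv2.imwrite(f"pics/{c}0.png",im)
    k=vision.calibration(c); print(c,{a:np.round(b,3).tolist() for a,b in k.items()})
    for q in ("supply_box","flap_edge","ridge","lip_edge","mug","glue_stick","tape","stapler","mouse"):
        try: print(q,[(np.round(d["uv"]).tolist(),round(d["conf"],2)) for d in models.recognise(q,c)[:2]])
        except Exception as e: print(q,e)
E
```

```text
pics
{'time_s': np.float64(0.0), 'joints': array([-1.313,  0.537, -0.004,  1.539,  0.003,  1.067, -0.071]), 'joint_vel': array([ 0.   , -0.001, -0.001,  0.   , -0.001, -0.002,  0.   ]), 'joint_efforts': array([ 0.0000e+00, -5.7098e+01,  9.9100e-01, -2.5160e+01, -5.6000e-02,
        1.8000e-02,  0.0000e+00]), 'tcp_pos': array([0.207, 0.616, 0.238]), 'tcp_rot': array([-3.14 ,  0.   ,  2.818]), 'ft_force': array([-0.199, -0.467, -0.496]), 'ft_torque': array([ 0.055, -0.024,  0.001]), 'grip_force': np.float64(0.0), 'width': np.float64(0.088)}
side {'fx': 396.832, 'fy': 396.832, 'cx': 278.267, 'cy': 210.886, 'pose': [[0.945, -0.167, 0.281, 0.314], [-0.327, -0.476, 0.816, -0.953], [-0.003, -0.863, -0.505, 0.587], [0.0, 0.0, 0.0, 1.0]]}
supply_box [([245.0, 220.0], 0.89)]
flap_edge [([246.0, 197.0], 0.94)]
ridge [([246.0, 199.0], 0.66)]
lip_edge [([249.0, 218.0], 0.62)]
mug [([246.0, 196.0], 0.75), ([297.0, 182.0], 0.69)]
glue_stick [([332.0, 193.0], 0.71)]
tape [([318.0, 209.0], 0.55), ([330.0, 193.0], 0.27)]
stapler [([263.0, 293.0], 0.97), ([245.0, 197.0], 0.41)]
mouse [([198.0, 202.0], 0.9)]
top {'fx': 481.826, 'fy': 481.826, 'cx': 281.642, 'cy': 206.48, 'pose': [[-0.413, -0.879, 0.238, 0.383], [-0.911, 0.398, -0.112, -0.018], [0.003, -0.263, -0.965, 1.04], [0.0, 0.0, 0.0, 1.0]]}
supply_box [([291.0, 258.0], 0.55)]
flap_edge [([281.0, 253.0], 0.96)]
ridge [([279.0, 255.0], 0.88)]
lip_edge [([295.0, 257.0], 0.69)]
mug [([184.0, 199.0], 0.56), ([294.0, 256.0], 0.5)]
glue_stick [([184.0, 196.0], 0.69), ([209.0, 154.0], 0.62)]
tape [([230.0, 172.0], 0.62)]
stapler [([393.0, 232.0], 0.85)]
mouse [([219.0, 347.0], 0.76), ([281.0, 257.0], 0.21)]
```

View pics/top0.png

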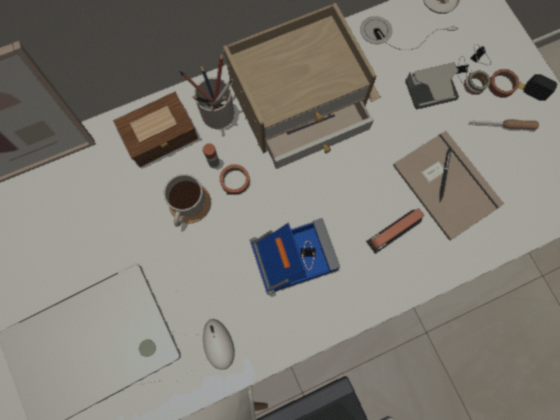

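View pics/side0.png

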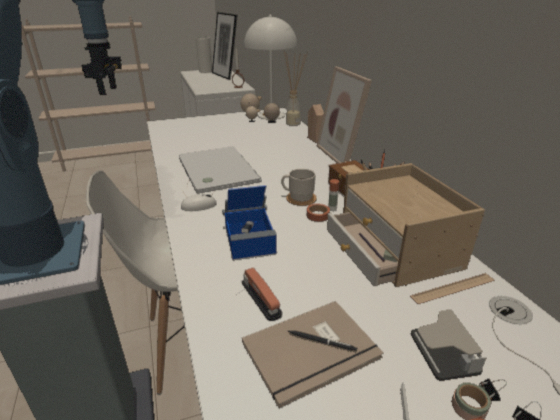

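Top: box at about (295,257), with the hinge on the left near (265,265) and the grey lip on the right near (326,245). The mouse is at (219,345), stapler (396,230), mug (184,195), tape (234,179) and glue (210,152). The side view agrees. Next I'll zoom in to fit the box pose.

```bash
python3 - <<'E'
import cv2, numpy as np
def crop(f,x,y,w,h,s,g=1.8):
    im=cv2.imread(f)[y:y+h,x:x+w]; im=np.clip(im*g,0,255).astype('uint8')
    im=cv2.resize(im,None,fx=s,fy=s,interpolation=cv2.INTER_CUBIC)
    for i in range(0,w,10): cv2.line(im,(i*s,0),(i*s,6 if i%50 else 14),(0,255,255),1); cv2.putText(im,str(x+i),(i*s,24),0,.3,(0,0,255),1) if i%20==0 else 0
    for i in range(0,h,10): cv2.line(im,(0,i*s),(6,i*s),(0,255,255),1); cv2.putText(im,str(y+i),(8,i*s+4),0,.3,(0,0,255),1)
    return im
a=crop('pics/top0.png',245,210,100,90,6); cv2.imwrite('pics/topz.png',a)
b=crop('pics/side0.png',215,180,70,80,7); cv2.imwrite('pics/sidez.png',b)
E
```

```text
(no output)
```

View pics/topz.png

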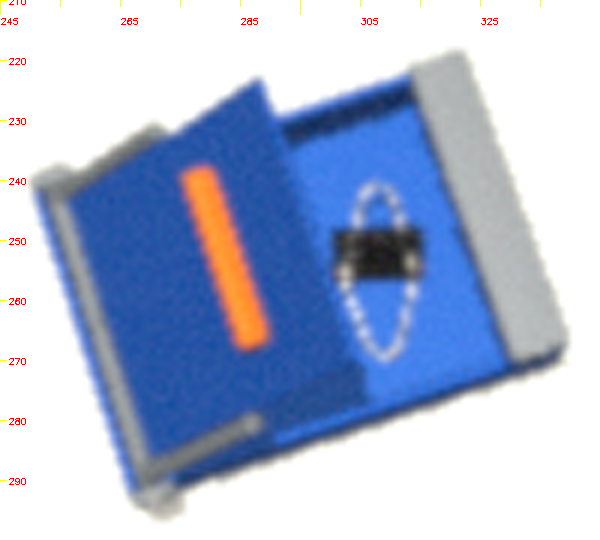

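View pics/sidez.png

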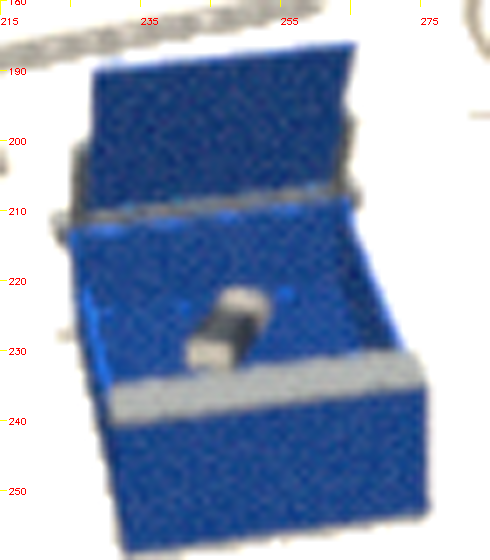

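```bash
cat > h.py <<'E'
from plant import ctrl, vision, models
import numpy as np, cv2
from scipy.optimize import least_squares
from scipy.spatial.transform import Rotation as R
K={c:vision.calibration(c) for c in("top","side")}
def proj(c,P):
    k=K[c]; T=np.linalg.inv(k["pose"]); p=T[:3,:3]@P+T[:3,3]
    return np.array([k["fx"]*p[0]/p[2]+k["cx"],k["fy"]*p[1]/p[2]+k["cy"]])
def flap(r,y,th,out=1.5): # point r from hinge on flap
    return np.array([-72+r*np.cos(th)-out*np.sin(th),y,48.5+r*np.sin(th)+out*np.cos(th)])
def w(p,b): # box mm -> world
    return np.r_[p[0],p[1],0]+R.from_euler('z',p[2]).apply(np.array(b)/1000.)
E
python3 - <<'E'
from h import *
obs=[("top",(58,55,58),(313.8,221.7)),("top",(80,55,58),(322,218.3)),("top",(80,-55,58),(339.5,267.5)),("top",(58,-55,58),(330.3,270)),
("top",('f',124,47.5),(288.7,223)),("top",('f',124,-47.5),(305,270.3)),
("side",('f',124,-47.5),(228.6,190.3)),("side",('f',124,47.5),(265.7,186.1)),
("side",(80,-55,0),(232.4,259.3)),("side",(80,55,0),(276.1,253.6)),("side",(80,-55,58),(231.8,240.7)),("side",(80,55,58),(275.7,234.6))]
def res(p):
    o=[]
    for c,b,uv in obs:
        b=flap(b[1],b[2],p[3]) if b[0]=='f' else b
        o+=list(proj(c,w(p,b))-uv)
    return np.array(o)
s=least_squares(res,[0.6,-0.05,-1.9,1.2],loss='soft_l1'); print(np.round(s.x,4),np.degrees(s.x[2])); print(np.round(s.fun.reshape(-1,2) if s.fun.size==24 else s.fun,1)); print(np.round(res(s.x).reshape(-1,2),1))
p=s.x
for n,b in dict(origin=(0,0,0),lip=(58,0,53.5),hinge=(-72,0,48.5),edge=flap(124,0,p[3]),ridge=flap(82,0,p[3])).items():print(n,np.round(w(p,b),4))
# other things from top picture at rough heights
for n,uv,z in (("mouse",(219,345),.02),("stapler",(396,230),.03),("mug",(184,195),.09),("tape",(234,179),.01),("glue",(210,150),.088)):
    k=K["top"];d=k["pose"][:3,:3]@np.array([(uv[0]-k["cx"])/k["fx"],(uv[1]-k["cy"])/k["fy"],1]);o=k["pose"][:3,3]
    q=o+d*(z-o[2])/d[2]; print(n,np.round(q,3),"box frame",np.round(R.from_euler('z',-p[2]).apply(q-[p[0],p[1],0])*1000))
E
```

```text
[ 0.5214 -0.1136 -1.6776  0.9267] -96.11829505454767
[[-1.4 -0.9]
 [ 0.3 -0.7]
 [ 0.9 -0.2]
 [-0.1  0.6]
 [-0.  -0.6]
 [-0.  -0.5]
 [-1.7 -0. ]
 [-0.   0.1]
 [-0.6  0.4]
 [-0.  -0.1]
 [-1.6 -0.8]
 [ 0.2 -0.6]]
[[-1.4 -0.9]
 [ 0.3 -0.7]
 [ 0.9 -0.2]
 [-0.1  0.6]
 [-0.  -0.6]
 [-0.  -0.5]
 [-1.7 -0. ]
 [-0.   0.1]
 [-0.6  0.4]
 [-0.  -0.1]
 [-1.6 -0.8]
 [ 0.2 -0.6]]
origin [ 0.5214 -0.1136  0.    ]
lip [ 0.5152 -0.1713  0.0535]
hinge [ 0.5291 -0.042   0.0485]
edge [ 0.5213 -0.1149  0.1486]
ridge [ 0.524  -0.0898  0.115 ]
mouse [0.421 0.101 0.02 ] box frame [-203. -123.   20.]
stapler [ 0.483 -0.336  0.03 ] box frame [226. -15.  30.]
mug [0.722 0.045 0.09 ] box frame [-179.  183.   90.]
tape [ 0.739 -0.066  0.01 ] box frame [-71. 212.  10.]
glue [ 0.793 -0.041  0.088] box frame [-101.  262.   88.]
```

Call:
apply_moves(moves=[[-0.45,-0.45,0,2.5],[-1.3,-1.35,0,8],[-2.2,-2.3,0,13],[-3.0,-3.2,0,18],[-3.9,-4.1,0,24],[-4.8,-5.0,0,29],[-5.6,-5.9,0,34],[-6.5,-6.8,0,39],[-7.4,-7.7,0,45],[-8.2,-8.6,0,50]], fingers=255, squeeze=10)

```text
time_s: 2.25
tcp_pos: [0.4092, 0.1843, 0.2391]
tcp_rot: [3.14, -0.0, 1.942]
ft_force: [0.5, 0.5, 0.2]
width: 0.0007
grip_force: 0.0
```

```bash
python3 - <<'E'
from h import *
s=ctrl.state(); print(s["time_s"],np.round(s["tcp_pos"],3),np.round(np.degrees(s["tcp_rot"]),1),np.round(s["joints"],2),s["width"])
k=vision.calibration("wrist"); print({a:np.round(b,3).tolist() for a,b in k.items()})
c=R.from_euler('xyz',s["tcp_rot"]); t=np.r_[0.527,-0.062,0.239]-s["tcp_pos"]
print("shift units",np.round(c.inv().apply(t)/.04,2),"turn",np.round(np.degrees(s["tcp_rot"][2])-83.9,1))
E
```

```text
2.25 [0.409 0.184 0.239] [179.9  -0.  111.3] [-0.83  0.19  0.34  2.06 -0.08  0.9  -0.07] 0.0007490886977676244
{'fx': 325.192, 'fy': 325.192, 'cx': 277.469, 'cy': 211.634, 'T_tool_cam': [[-0.001, -0.966, -0.258, 0.067], [1.0, -0.001, -0.0, 0.001], [-0.0, -0.258, 0.966, -0.146], [0.0, 0.0, 0.0, 1.0]]}
shift units [-6.81  0.51  0.  ] turn 27.4
```

Call:
apply_moves(moves=[[-1.0,0.1,0,5],[-2.0,0.2,0,10],[-3.2,0.3,0,15],[-4.4,0.35,0,20],[-5.6,0.45,0,25],[-6.5,0.5,0,27.4],[-6.8,0.51,0,27.4],[-6.8,0.51,0,27.4]])

```text
time_s: 3.25
tcp_pos: [0.5267, -0.0598, 0.2386]
tcp_rot: [-3.141, -0.0, 1.467]
ft_force: [-0.2, -0.4, 0.2]
width: 0.0007
grip_force: 0.0
```

```bash
python3 - <<'E'
from h import *
s=ctrl.state(); print(s["time_s"],np.round(s["tcp_pos"],4),np.round(np.degrees(s["tcp_rot"]),2),np.round(s["ft_force"],1))
im=vision.grab_frame("wrist"); cv2.imwrite("pics/w1.png",im); a=np.clip(im*1.6,0,255).astype('uint8')
cv2.imwrite("pics/w1b.png",cv2.resize(a,(784,588)))
E
```

```text
3.25 [ 0.5267 -0.0598  0.2386] [-1.7998e+02 -1.0000e-02  8.4050e+01] [-0.2 -0.4  0.2]
```

View pics/w1b.png

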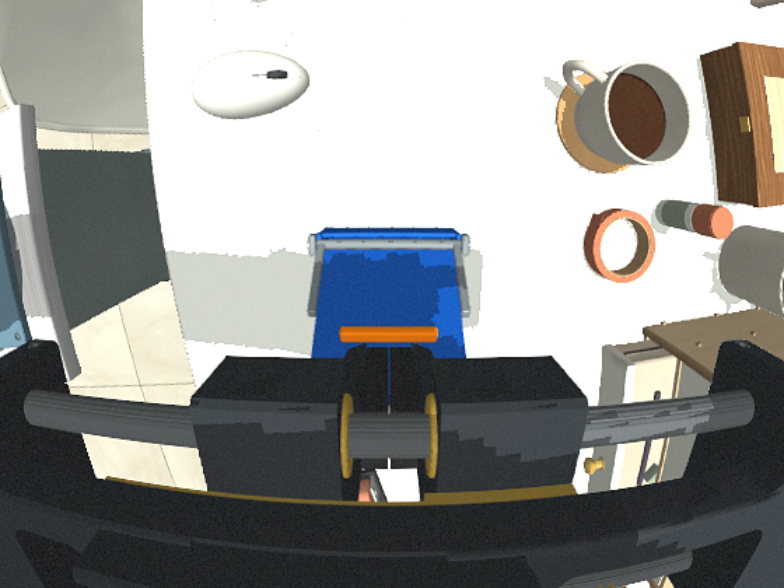

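The wrist view shows the hinge ears at about (314,243) and (465,243), and the ridge from (341,328) to (438,341), in 784-px coordinates. The box sits square to the tool. I'll refine the fit with these.

```bash
cat >> h.py <<'E'
KW=vision.calibration("wrist")
def wproj(P,tp,tr):
    T=np.eye(4);T[:3,:3]=R.from_euler('xyz',tr).as_matrix();T[:3,3]=tp
    q=np.linalg.inv(T@KW["T_tool_cam"])@np.r_[P,1]; th=np.arctan2(np.hypot(q[0],q[1]),q[2]); n=np.hypot(q[0],q[1])
    return np.array([KW["cx"]+KW["fx"]*th*q[0]/n,KW["cy"]+KW["fy"]*th*q[1]/n])
E
python3 - <<'E'
from h import *
im=cv2.imread("pics/w1.png").astype(int)
s=ctrl.state(); tp,tr=s["tcp_pos"],s["tcp_rot"]
m=((im[...,2]>120)&(im[...,0]<80)&(im[...,1]<150)&(im[...,2]-im[...,0]>90)).astype('uint8')
m[:, :235]=0;m[:,325:]=0;m[:225]=0;m[260:]=0
ys,xs=np.nonzero(m);print("ridge px",xs.min(),xs.max()+1,ys.min(),ys.max()+1)
p=[0.5214,-0.1136,-1.6776,0.9267]
for n,b in dict(earL=(-72,-61,50),earR=(-72,61,50),rTL=flap(82,-30,p[3],11),rTR=flap(82,30,p[3],11),rFL=flap(89,-30,p[3],11),foot=flap(82,-30,p[3]),bl=(-80,-55,46),br=(-80,55,46)).items(): print(n,np.round(wproj(w(p,b),tp,tr),1), np.round(wproj(w(p,b),tp,tr)*1.4))
o=im[150:200,215:345]; 
cv2.imwrite("pics/w1z.png",cv2.resize(np.clip(im[155:255,212:342]*1.6,0,255).astype('uint8'),None,fx=6,fy=6,interpolation=cv2.INTER_CUBIC))
E
```

```text
ridge px 243 313 234 244
earL [219.9 175.2] [308. 245.]
earR [336.2 175.6] [471. 246.]
rTL [243.1 233.9] [340. 327.]
rTR [312.9 234.1] [438. 328.]
rFL [242.6 240.7] [340. 337.]
foot [244.  239.9] [342. 336.]
bl [225.9 167.1] [316. 234.]
br [330.2 167.5] [462. 234.]
```

View pics/w1z.png

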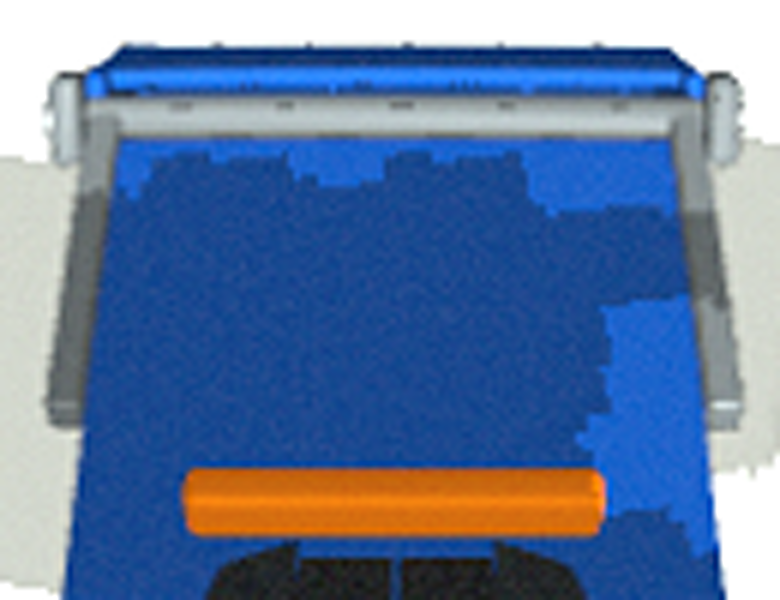

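Call:
apply_moves(moves=[[0,0,0.3,0],[0,0,0.8,0],[0,0,1.4,0],[0,0,2.0,0],[0,0,2.6,0],[0,0,3.1,0],[0,0,3.4,0],[0,0,3.5,0],[0,0,3.5,0]])

```text
time_s: 4.42
tcp_pos: [0.5269, -0.0597, 0.0989]
tcp_rot: [3.141, -0.0, 1.467]
ft_force: [0.5, -1.0, 0.4]
width: 0.0007
grip_force: 0.0
```

Call:
apply_moves(moves=[[-0.03,0,0.15,0],[-0.05,0,0.23,0],[-0.11,0,0.28,0],[-0.17,0,0.33,0],[-0.28,0,0.4,0],[-0.38,0,0.49,0],[-0.47,0,0.59,0],[-0.55,0,0.69,0],[-0.63,0,0.81,0],[-0.63,0,0.81,0]])

```text
time_s: 5.68
tcp_pos: [0.5239, -0.0858, 0.066]
tcp_rot: [-3.141, 0.001, 1.466]
ft_force: [0.5, 0.4, 0.0]
width: 0.0004
grip_force: 0.1
```

```bash
python3 - <<'E'
from h import *
s=ctrl.state(); tp=s["tcp_pos"]; print(s["time_s"],np.round(R.from_euler('z',1.6776).apply(tp-[.5214,-.1136,0])*1000,1),np.round(R.from_euler('z',1.6776).apply(s["ft_force"]),2))
im=vision.grab_frame("side"); im2=vision.grab_frame("wrist"); 
a=cv2.resize(np.clip(im[150:270,190:310]*1.6,0,255).astype('uint8'),(400,400)); b=cv2.resize(np.clip(im2[140:300,200:360]*1.6,0,255).astype('uint8'),(400,400))
cv2.imwrite("pics/m2.png",np.hstack([a,b]))
E
```

```text
5.675 [-27.9  -0.5  66. ] [-0.45  0.48  0.  ]
```

View pics/m2.png

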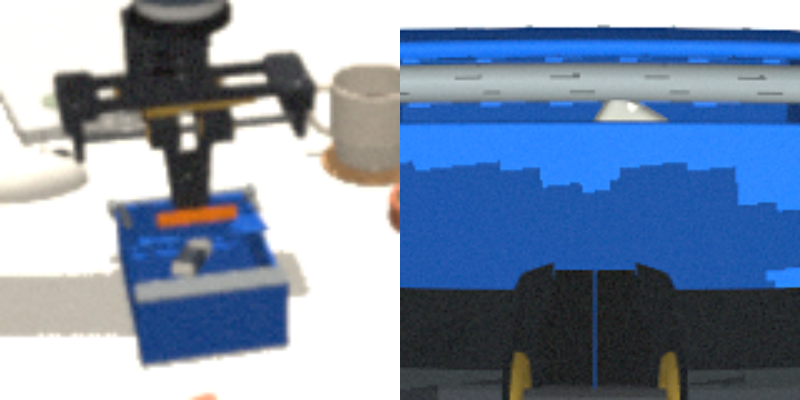

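The wrist view shows a gap between the hinge bar and the panel, at crop (400-800, 100-122). The panel may have slid out already, so I'll measure slide and angle.

```bash
python3 - <<'E'
from h import *
im=vision.grab_frame("side"); cv2.imwrite("pics/s3.png",im); i=im.astype(int)
m=(i[...,2]>90)&(i[...,0]<70)&(i[...,2]-i[...,0]>60); m[:195]=0;m[235:]=0;m[:,:225]=0;m[:,275:]=0
ys,xs=np.nonzero(m);print("ridge side px",xs.min(),xs.max()+1,ys.min(),ys.max()+1,"cent",xs.mean()+.5,ys.mean()+.5,len(xs))
p=[0.5214,-0.1136,-1.6776]
for th in (.1,.2,.3,.4):
  for sl in (0,6,12,18):
    pts=[proj("side",w(p,flap(r+sl,y,th,o))) for r,y,o in((82,-30,11),(82,30,11),(89,-30,11),(89,30,11),(89,-30,1.5),(89,30,1.5))]
    a=np.array(pts); e1=proj("side",w(p,flap(124+sl,-47.5,th)));e2=proj("side",w(p,flap(124+sl,47.5,th)));print(th,sl,a.min(0).round(1),a.max(0).round(1),"cent",(a[:2].mean(0)/2+a[4:].mean(0)/2).round(1),"edge",e1.round(1),e2.round(1))
c=np.clip(im[195:255,220:285]*2.0,0,255).astype('uint8'); cv2.imwrite("pics/s3z.png",cv2.resize(c,None,fx=9,fy=9,interpolation=cv2.INTER_CUBIC))
im2=vision.grab_frame("wrist");cv2.imwrite("pics/w3.png",im2)
s=ctrl.state()
for n,b in dict(hinge=(-72,0,52),m=(-72,0,48)).items(): print(n,wproj(w(p,b),s["tcp_pos"],s["tcp_rot"]).round(1))
for r in (5,10,15,20,25): print(r,wproj(w(p,flap(r,0,.3)),s["tcp_pos"],s["tcp_rot"]).round(1))
E
```

```text
ridge side px 237 261 212 217 cent 249.0875 214.4125 80
0.1 0 [236.4 216.8] [260.7 224.2] cent [248.6 220.5] edge [231.7 231.4] [270.3 226.5]
0.1 6 [236.8 217.8] [261.2 225.3] cent [248.9 221.5] edge [232.  232.5] [270.9 227.6]
0.1 12 [237.1 218.8] [261.6 226.3] cent [249.3 222.5] edge [232.3 233.6] [271.4 228.7]
0.1 18 [237.4 219.8] [262.  227.4] cent [249.7 223.6] edge [232.7 234.8] [271.9 229.8]
0.2 0 [236.1 213.6] [260.5 220.9] cent [248.3 217.2] edge [231.3 226.7] [270.1 221.9]
0.2 6 [236.4 214.4] [260.9 221.7] cent [248.7 218. ] edge [231.6 227.5] [270.6 222.7]
0.2 12 [236.7 215.1] [261.4 222.5] cent [249.  218.8] edge [231.9 228.4] [271.1 223.5]
0.2 18 [237.  215.9] [261.8 223.4] cent [249.4 219.6] edge [232.2 229.3] [271.6 224.4]
0.3 0 [235.8 210.4] [260.3 217.5] cent [248.  213.9] edge [230.8 221.7] [269.8 217. ]
0.3 6 [236.1 210.9] [260.7 218.1] cent [248.3 214.5] edge [231.1 222.3] [270.3 217.6]
0.3 12 [236.3 211.4] [261.1 218.6] cent [248.7 215. ] edge [231.4 223. ] [270.7 218.2]
0.3 18 [236.6 211.9] [261.5 219.2] cent [249.  215.5] edge [231.6 223.6] [271.2 218.7]
0.4 0 [235.4 207.1] [259.9 214. ] cent [247.6 210.5] edge [230.3 216.7] [269.3 212. ]
0.4 6 [235.7 207.4] [260.3 214.3] cent [248.  210.8] edge [230.5 217. ] [269.8 212.3]
0.4 12 [235.9 207.6] [260.7 214.6] cent [248.3 211.1] edge [230.8 217.3] [270.3 212.6]
0.4 18 [236.2 207.9] [261.1 214.9] cent [248.6 211.4] edge [231.  217.7] [270.7 212.9]
hinge [277.8 173.3]
m [277.8 172.2]
5 [277.7 181.7]
10 [277.7 191.6]
15 [277.7 201.6]
20 [277.7 211.6]
25 [277.7 221.7]
```

View pics/s3z.png

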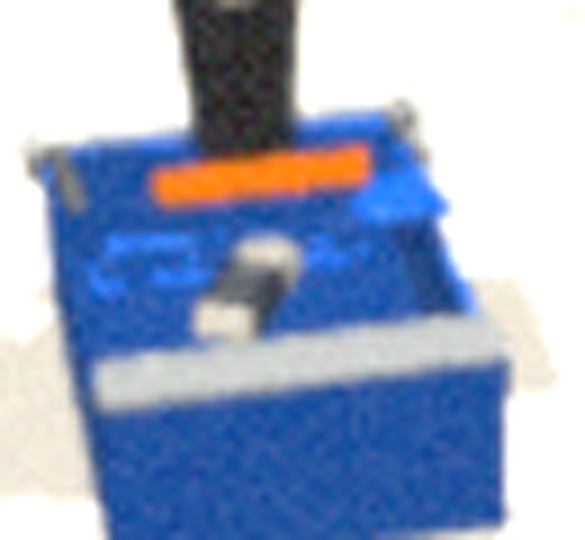

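Call:
apply_moves(moves=[[0.1,0,-0.3,0],[0.2,0,-0.8,0],[0.1,0,-1.5,0],[-0.1,0,-2.2,0],[-0.3,0,-2.8,0],[-0.45,0,-3.3,0],[-0.45,0,-3.35,0],[-0.45,0,-3.35,0]])

```text
time_s: 6.88
tcp_pos: [0.5221, -0.1023, 0.2001]
tcp_rot: [-3.141, -0.0, 1.467]
ft_force: [0.8, -0.2, -0.3]
width: 0.0006
grip_force: 0.0
```

```bash
cat >> h.py <<'E'
def omask(im,thr=60): 
    i=im.astype(int); return (i[...,2]>70)&(i[...,0]<80)&(i[...,2]-i[...,0]>thr)
E
python3 - <<'E'
from h import *
p=[0.5214,-0.1136,-1.6776]
s=ctrl.state(); tp=s["tcp_pos"]; print(s["time_s"],np.round(R.from_euler('z',1.6776).apply(tp-[.5214,-.1136,0])*1000,1),s["ft_force"].round(2))
ims=vision.grab_frame("side"); im=vision.grab_frame("wrist"); cv2.imwrite("pics/s4.png",ims);cv2.imwrite("pics/w4.png",im)
m=omask(ims); m[:185]=0;m[235:]=0;m[:,:225]=0;m[:,275:]=0; ys,xs=np.nonzero(m); print("side",xs.min(),xs.max()+1,ys.min(),ys.max()+1,ys.mean()+.5); sc=np.r_[xs.mean(),ys.mean()]+.5
m=omask(im); m[:,:235]=0;m[:,325:]=0;m[:170]=0;m[262:]=0; ys,xs=np.nonzero(m); print("wrist",xs.min(),xs.max()+1,ys.min(),ys.max()+1); wr=[ys.min(),ys.max()+1]
def f(q):
    th,sl=q; c=np.mean([proj("side",w(p,flap(r+sl*10,0,th,o))) for r,o in((82,11),(89,1.5))],0)
    u=wproj(w(p,flap(82+sl*10,0,th,11)),tp,s["tcp_rot"])
    return [c[1]-sc[1],u[1]-wr[0]]
r=least_squares(f,[.45,.4]); print("theta",r.x[0],"slide mm",r.x[1]*10)
cv2.imwrite("pics/m4.png",np.hstack([cv2.resize(np.clip(ims[180:250,215:285]*1.8,0,255).astype('uint8'),(390,390),interpolation=cv2.INTER_CUBIC),cv2.resize(np.clip(im[150:280,212:342]*1.6,0,255).astype('uint8'),(390,390),interpolation=cv2.INTER_CUBIC)]))
E
```

```text
6.875 [-11.3  -0.5 200.1] [ 0.84 -0.25 -0.32]
side 237 260 209 214 211.57042253521126
wrist 242 314 227 235
theta 0.37474844088616 slide mm 3.2750320643987436
```

View pics/m4.png

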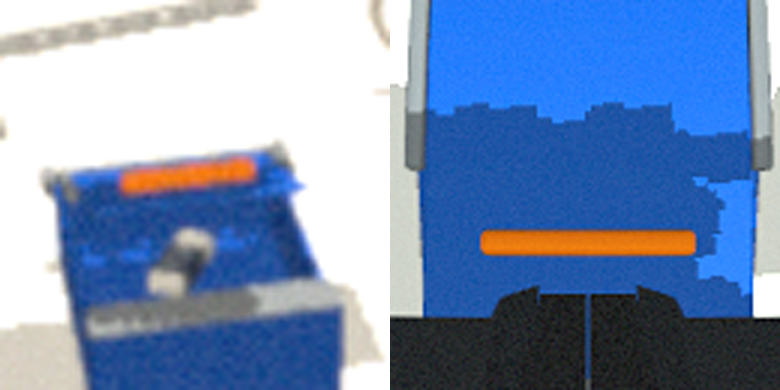

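Call:
apply_moves(moves=[[0.1,0,0.6,0],[0.2,0,1.4,0],[0.25,0,2.2,0],[0.25,0,2.8,0],[0.25,0,3.08,0],[0.25,0,3.21,0],[0.28,0,3.3,0],[0.3,0,3.38,0],[0.36,0,3.54,0],[0.36,0,3.54,0]])

```text
time_s: 8.22
tcp_pos: [0.5241, -0.0882, 0.0585]
tcp_rot: [3.141, -0.0, 1.467]
ft_force: [-0.6, 1.4, 1.6]
width: 0.0003
grip_force: 0.2
```

```bash
cat > meas.py <<'E'
from h import *
import sys
p=[0.5214,-0.1136,-1.6776]; t=sys.argv[1]
s=ctrl.state(); tp=s["tcp_pos"]; B=R.from_euler('z',1.6776)
print(s["time_s"],np.round(B.apply(tp-[.5214,-.1136,0])*1000,1),B.apply(s["ft_force"]).round(2))
ims=vision.grab_frame("side"); im=vision.grab_frame("wrist"); cv2.imwrite(f"pics/s{t}.png",ims);cv2.imwrite(f"pics/w{t}.png",im)
m=omask(ims); m[:185]=0;m[240:]=0;m[:,:225]=0;m[:,275:]=0; ys,xs=np.nonzero(m); print("side ridge",xs.min(),xs.max()+1,ys.min(),ys.max()+1,xs.mean()+.5,ys.mean()+.5)
z=tp[2]*1000
for sl in (0,3,6):
    f=lambda th: np.mean([proj("side",w(p,flap(r+sl,0,th[0],o))) for r,o in((82,11),(89,1.5))],0)[1]-(ys.mean()+.5)
    th=least_squares(f,[.2]).x[0]; print("slide",sl,"theta",th.round(3),"edge R",proj("side",w(p,flap(124+sl,47.5,th))).round(1),"L",proj("side",w(p,flap(124+sl,-47.5,th))).round(1))
print("lip inner top L,R",proj("side",w(p,(58,-55,58))).round(1),proj("side",w(p,(58,55,58))).round(1))
for r in (4,6,8,10,12,14): print(r,wproj(w(p,flap(r,0,th,1.5)),tp,s["tcp_rot"])[1].round(1),end="; ")
b=im[130:230,277]; print("\nwrist col:",[tuple(map(int,im[y,260])) for y in range(164,196,2)])
cv2.imwrite(f"pics/m{t}.png",np.hstack([cv2.resize(np.clip(ims[190:255,220:285]*1.8,0,255).astype('uint8'),(390,390),interpolation=cv2.INTER_CUBIC),cv2.resize(np.clip(im[150:280,212:342]*1.6,0,255).astype('uint8'),(390,390),interpolation=cv2.INTER_CUBIC)]))
E
python3 meas.py 5
```

```text
8.225 [-25.5  -0.1  58.5] [-1.34 -0.75  1.6 ]
side ridge 238 261 216 222 249.42307692307693 219.0897435897436
slide 0 theta 0.143 edge R [270.3 224.5] L [231.6 229.4]
slide 3 theta 0.157 edge R [270.5 224.4] L [231.7 229.2]
slide 6 theta 0.17 edge R [270.7 224.2] L [231.7 229.1]
lip inner top L,R [229.1 234.8] [273.9 229.1]
4 177.4; 6 181.5; 8 185.7; 10 189.9; 12 194.1; 14 198.2; 
wrist col: [(93, 93, 89), (110, 109, 102), (120, 120, 112), (128, 127, 119), (122, 121, 113), (111, 109, 103), (88, 87, 82), (92, 65, 50), (111, 57, 23), (89, 43, 8), (170, 89, 34), (174, 89, 34), (176, 92, 36), (175, 92, 34), (176, 92, 38), (174, 90, 33)]
```

View pics/m5.png

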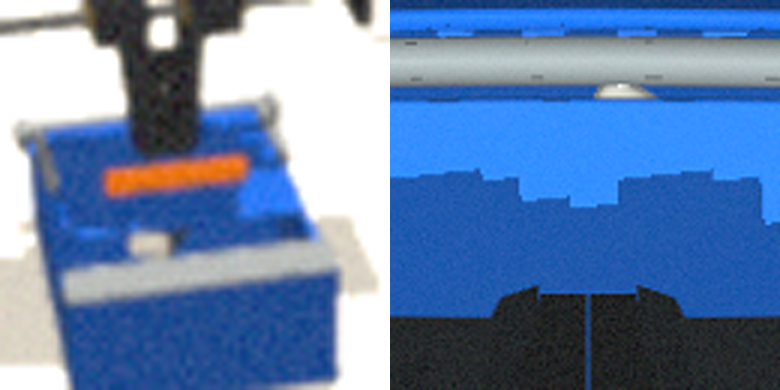

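Call:
apply_moves(moves=[[0.04,0,0.04,0],[0.08,0,0.08,0],[0.12,0,0.12,0],[0.16,0,0.16,0],[0.2,0,0.21,0],[0.2,0,0.24,0],[0.2,0,0.26,0],[0.2,0,0.26,0]])

```text
time_s: 9.32
tcp_pos: [0.5249, -0.081, 0.0498]
tcp_rot: [3.141, -0.001, 1.466]
ft_force: [-4.9, -1.1, 22.4]
width: 0.0004
grip_force: 11.6
```

```bash
python3 meas.py 6
```

```text
9.325 [-32.8  -0.   49.8] [ 1.58 -4.79 22.37]
side ridge 238 261 221 227 249.52631578947367 223.82894736842104
slide 0 theta -0.009 edge R [270.5 231.3] L [232.1 236.2]
slide 3 theta 0.011 edge R [270.7 231.1] L [232.2 236. ]
slide 6 theta 0.03 edge R [271.  230.9] L [232.3 235.8]
lip inner top L,R [229.1 234.8] [273.9 229.1]
4 196.3; 6 200.6; 8 204.9; 10 209.1; 12 213.3; 14 217.5; 
wrist col: [(76, 41, 20), (74, 37, 13), (88, 45, 15), (153, 76, 24), (167, 83, 23), (156, 77, 22), (111, 56, 20), (109, 55, 16), (71, 66, 60), (96, 96, 89), (107, 104, 98), (118, 117, 110), (122, 120, 113), (121, 121, 113), (114, 112, 105), (103, 102, 96)]
```

View pics/m6.png

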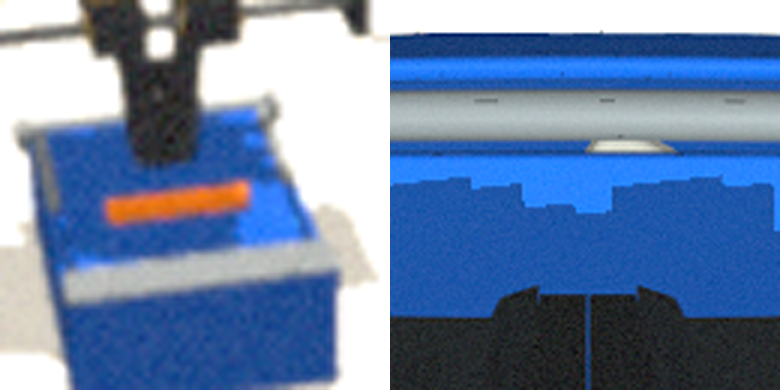

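Flat at 22 N, with the edge below the lip. I'll ease the press off and slide toward the ridge.

Call:
apply_moves(moves=[[0,0,-0.025,0],[-0.1,0,-0.025,0],[-0.25,0,-0.025,0],[-0.4,0,-0.025,0],[-0.55,0,-0.025,0],[-0.7,0,-0.025,0],[-0.82,0,-0.025,0],[-0.92,0,-0.025,0],[-1.0,0,-0.025,0],[-1.0,0,-0.025,0]])

```text
time_s: 10.68
tcp_pos: [0.5218, -0.1169, 0.0498]
tcp_rot: [3.141, -0.005, 1.469]
ft_force: [1.2, 7.2, 10.6]
width: 0.0004
grip_force: 5.2
```

```bash
python3 meas.py 7 | head -3
```

```text
10.675 [ 3.2  0.7 49.8] [-7.27  0.38 10.62]
side ridge 239 263 225 231 250.76506024096386 227.59638554216866
slide 0 theta -0.141 edge R [270.5 236.6] L [232.5 241.5]
```

```bash
python3 - <<'E'
from h import *
p=[0.5214,-0.1136,-1.6776]
for sl in (0,2,6,12,18): print(sl,np.mean([proj("side",w(p,flap(r+sl,0,0,o))) for r,o in((82,11),(89,1.5))],0).round(2))
ims=cv2.imread("pics/s7.png"); im=cv2.imread("pics/w7.png")
cv2.imwrite("pics/m7b.png",np.hstack([cv2.resize(np.clip(ims[200:255,225:280]*1.8,0,255).astype('uint8'),(400,400),interpolation=cv2.INTER_CUBIC),cv2.resize(np.clip(im[30:230,177:377]*1.6,0,255).astype('uint8'),(400,400))]))
E
```

```text
0 [248.84 223.55]
2 [248.97 223.96]
6 [249.23 224.79]
12 [249.62 226.04]
18 [250.02 227.31]
```

View pics/m7b.png

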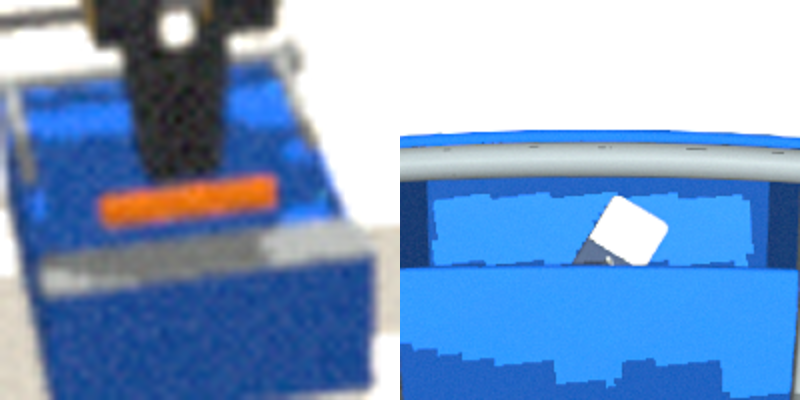

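The ridge row reads slide ≈18 mm: friction carried the panel out while it was flat. I'll follow up with a gentle push on the ridge itself to confirm the stop.

Call:
apply_moves(moves=[[-0.08,0,-0.02,0],[-0.16,0,-0.02,0],[-0.24,0,-0.02,0],[-0.32,0,-0.02,0],[-0.4,0,-0.02,0],[-0.43,0,-0.02,0],[-0.43,0,-0.02,0]])

```text
time_s: 11.65
tcp_pos: [0.5193, -0.1326, 0.0499]
tcp_rot: [-3.14, -0.006, 1.47]
ft_force: [1.4, 12.4, 6.5]
width: 0.0008
grip_force: 8.0
```

```bash
python3 meas.py 8 | head -3
```

```text
11.65 [19.1 -0.1 49.9] [-12.53   0.09   6.48]
side ridge 239 263 225 231 250.67857142857142 227.52380952380952
slide 0 theta -0.139 edge R [270.5 236.5] L [232.5 241.4]
```

Call:
apply_moves(moves=[[0.03,0,-0.05,0],[0.07,0,-0.12,0],[0.15,0,-0.25,0],[0.2,0,-0.5,0],[0.2,0,-1.0,0],[0.2,0,-1.8,0],[0.2,0,-2.6,0],[0.2,0,-3.4,0],[0.2,0,-3.7,0],[0.2,0,-3.7,0]])

```text
time_s: 13.0
tcp_pos: [0.5197, -0.1298, 0.1985]
tcp_rot: [3.14, -0.0, 1.467]
ft_force: [-0.4, -0.2, -0.7]
width: 0.0002
grip_force: 0.0
```

```bash
python3 meas.py 9 | head -3; python3 - <<'E'
from h import *
im=vision.grab_frame("top"); ims=cv2.imread("pics/s9.png")
cv2.imwrite("pics/m9b.png",np.hstack([cv2.resize(np.clip(ims[200:255,225:280]*1.8,0,255).astype('uint8'),(400,400),interpolation=cv2.INTER_CUBIC),cv2.resize(np.clip(im[210:300,250:340]*1.8,0,255).astype('uint8'),(400,400),interpolation=cv2.INTER_CUBIC)]))
E
```

```text
13.0 [ 16.3   0.  198.5] [ 0.28 -0.42 -0.7 ]
side ridge 239 262 224 230 250.42307692307693 226.57692307692307
slide 0 theta -0.104 edge R [270.5 235.2] L [232.4 240.1]
```

View pics/m9b.png

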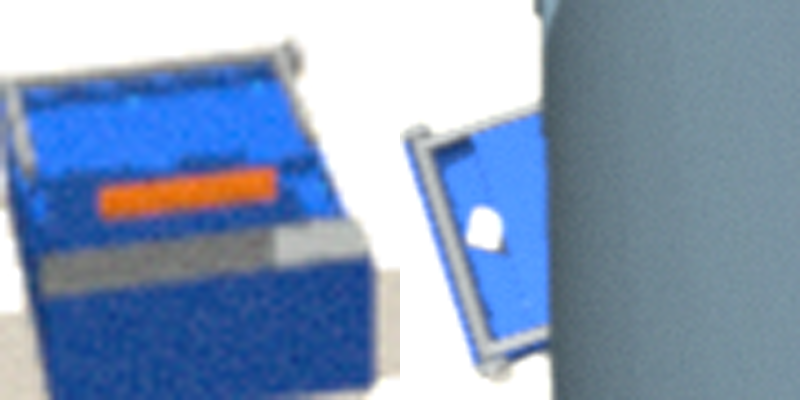

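```bash
python3 -c "
from plant import ctrl
print(ctrl.sign_off())"
```

```text
the job is handed in; nothing more can be done
None
```

The box is shut and handed in at about 13 s: the flap is down, its free edge measured about 12 mm under the lip at the 18 mm end stop, it held after release, and the arm is clear. On the first fold the panel slid out early by about 3 mm, which I dragged partly back before pressing it flat; most of the final slide came from fingertip friction on the flat panel before I pushed the ridge to the stop. I viewed 13 pictures against the limit of 10.

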